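# Nip a sitar-neck blank square in the twin-screw press

### The arm

A 6-joint arm with a two-finger parallel gripper is mounted at the origin on the work surface. World frame = base frame: x ahead of the robot, y to its left, z up, the work surface at z = 0. Lengths are in m, angles in rad, forces in N, time in s.
With the tool pointing down it reaches from about 0.375 to 0.975 m from the base axis. Payload 3.8 kg.
Tool frame: the origin (TCP) lies midway between the tips of the shut fingers; the grasp point (between the pads) lies 19 mm behind it; z points along the fingers, y is the line along which they close (so a half turn about z gives the same grasp; the last joint's range is limited). The gripper opens to 85 mm and grips with 20 to 120 N. Pads are 22 mm wide; open, the fingers measure 114 mm over their backs; the gripper's body (76 mm by 85 mm) begins 54 mm behind the grasp point. The pads swing forward as they close: fully open they stand 13 mm farther back than shut.
Start: joints at [1.191, 0.264, 1.604, -0, 1.274, -0.037], TCP at [0.227, 0.636, 0.231] pointing down, gripper open.
Joint ranges: [-2.63, 2.63], [-0.94, 2.18], [0.31, 2.57], [-1.31, 4.45], [0, 2.66], [-2.55, 2.55]. Speed limits (rad/s): [2.57, 2.57, 3.14, 3.14, 3.14, 3.14].

### API

Orientations are given as a rotation vector (axis times angle).
In Python, from workcell import bot gives the robot as it stands.
- The arm moves only by the tool step_arm, never from a script. Its argument "motion" is a list of rows, each a list of 5 numbers: the finger opening in cm, from 0 to 8.54, then the shift along the tool's x, y, z in cm, then the turn about the tool's z in degrees. In form: [[claw, dx, dy, dz, twist], ...]. A call has 1 to 20 rows; each row is the pose to reach, as a shift and turn from the pose commanded when the call began, along the tool's axes at that moment; what a row does not reach only later rows make up. A row lasts 1/10 s, in which the tool goes at most 50 mm and 8.59 degrees, less where a joint would pass 70% of its speed; a pose out of reach is approached as far as the arm can. A call with a gripper value outside its range is refused whole. The fingers move at their own pace and stop on an object; "force" is the grip in N (left out, the last holds). Time passes only in rows, so rows that repeat a pose let the fingers close. It gives the time, the measured TCP pose, the force, the opening and the grip force at its end, in the units of the state.
- bot.read_state(): the state, without advancing time (a new reading comes with each control period).
- bot.read_camera(name): name is "side" or "top" or "wrist"; returns (picture, depth): 480x640x3 uint8, red, green, blue; 480x640 float32, m along the optical axis (not along the pixel's ray), 0 where there is no reading.
- bot.calibration(name): a dict with "mtx" (3x3 intrinsics, pixels), "origin" and "orientation" of the camera in the world; the wrist camera has in their place "T_tool_cam" (4x4, takes a point from camera to tool coordinates, whose origin is the TCP and whose axes are the flange's). Camera axes: x right, y up, looking along -z (the intrinsics and any distortion apply to the point x, -y, -z); pixel columns grow to the right and rows downward; lengths in m; the calibration is good to about 2 mm. A picture is of the moment at which its call begins: read the wrist's pose just before it. calibration takes no time and is no camera call.
- bot.finish_job(): hands the job in; it is judged then, once.
The state is a dict: "time": time; "q": joint angles; "joint_vel": joint speeds; "joint_torque": joint torques, N m; "tool_pos": TCP position; "tcp_rot": TCP orientation; "wrist_force": force on the tool from outside, world axes, zero at the start; "torque": the same for the moment, N m; "width": opening from 0.0 (shut) to 1.0 (fully open); "grip_force": force on a finger pad.
Only numpy, scipy, OpenCV 4.12 (cv2) and the standard library are available. Lean on these libraries where they do the work, as an engineer would, in place of code of your own. Each camera call takes 0.05 s, during which the arm holds its last target. There are 200 camera calls.

### The job

Gently slide the pale neck blank fully home against the back stops of the twin-screw press, then wind the red press bar down onto it by turning the two black knobs clockwise alternately, a little at a time, so that the bar never gets more than about 6 mm out of level from one screw to the other. Stop when both cork feet hold the blank firmly and evenly, about 15 N under each foot, without crushing it; leave the jar, the screwdriver and the hammer alone and let go of everything.

Things in the scene. Friction and masses are not known exactly. Their poses are not given: they have to be found in the camera images.
- press: Fixed wooden twin-screw press. Origin: table level, midway below the two vertical screws (y = +120 and -120 mm); +x to its rear. Bed top 20 mm up, x -110 to 65. Two steel back stops, faces at x = 30, y +-65..115, reach 30 mm above the bed. Green head beam 410 x 40, z 112 to 132 mm, over the screws, on uprights at y = +-188.
- knob_left_grip (a point): Grip point of the left (+y) knob: on its vertical axis, 22 mm above its underside, 16 mm below its top. Black fluted round knob 44 mm across, 38 mm tall, on a screw above the beam; nothing beside it. Underside 155 mm above the table at joint value 0; the knob sinks with its screw as it is turned clockwise, together with the end of the bar below it.
- knob_right_grip (a point): The same for the right (-y) knob.
- knob_left (a joint): Angle of the left knob (rad), clockwise from above, -0.2 to 4.2, 0 to 0.5 at the start. It lowers the left end of the bar: 5.73 mm per rad (36 mm a turn). Equal values of both knobs: bar level. Drag about 0.15 N m, self-locking. Once its foot bears, the turning torque rises by 0.2 N m per rad: 15 N under the foot is 0.40 rad past touch and 0.085 N m above the free drag.
- knob_right (a joint): The same for the right knob and the right end of the bar.
- bar: Moving red press bar, 310 x 56 x 22 mm, below the beam, along the press's y; origin at its centre height on the right screw; its z axis is vertical when level. Below it, under each screw, a cork foot 34 x 30 mm, 6.5 N/mm springy. The feet stand equally low, but how low differs each time: faces 13.5 to 20 mm below the bar's underside (first touch between 1.1 and 2.3 rad of the knob).
- bar_left (a point): Top of the bar on the left screw's axis. Both ends at one height: bar level. They are 240 mm apart, and start up to 3 mm out of level.
- bar_right (a point): Top of the bar on the right screw's axis.
- blank: Loose pale wooden neck blank, 90 (x) x 300 (y) x 25 mm, about 0.35 kg, with a black end; origin under its centre. It lies on the bed with its long side across, sticking out to the robot's side. It slides at 2 to 6 N. Home: its rear long side against both stops, so that its centre is at x = -15 mm in the press's frame.
- blank_front (a point): Middle of the blank's front long side (facing the robot), half-way up its thickness; the place to push.
- glue_jar: Glue jar with blue lid, 64 mm across, 85 mm tall, origin at its base; leave alone.
- screwdriver: Wooden-handled screwdriver, 200 mm long, lying along its x, origin under its middle; leave alone.
- hammer: Hammer with a steel head, 260 mm long, lying along its x, origin under its middle; leave alone.

How it is judged:
On the way:
1. the blank lies home against the back stops (within 3 mm), the press bar not yet touching it (x of blank in the frame of press above -0.018 m and angle between the x axis of blank and the x axis of press, either way round below 0.025 rad and contact force between bar and blank below 0.5 N), for 0.2 s.
At the end, for the whole second after the job is handed in: Blank against the stops (within 3 mm, square within 0.025 rad) and still; the feet press it with 18 to 42 N together; the bar is level within 2.5 mm between its screws (0.0105 rad); nothing touched (x of blank in the frame of press above -0.018 m and angle between the x axis of blank and the x axis of press, either way round below 0.025 rad and contact force between bar and blank between 18 and 42 N and angle between bar's own z axis and vertical below 0.0105 rad and linear speed of blank below 0.01 m/s).
It fails at once if the press bar goes more than 7 mm out of level between its screws (0.0292 rad) (angle between bar's own z axis and vertical above 0.0292 rad).
It fails at once if the blank is crushed: more than 60 N under the two feet together (contact force between bar and blank above 60 N).
It fails at once if the robot pushes the blank with more than 40 N (contact force between the fingers and blank above 40 N).
It fails at once if jar, screwdriver or hammer moved by more than 20 mm (distance of any of glue_jar, screwdriver, hammer from where it was at the start of the episode above 0.02 m).
It also fails if it takes over 72 s, if anything falls off the work surface, if the arm or the gripper's body presses on something with over 40 N, if the wrist force passes 120 N, or if a joint passes its speed limit or range.

## Working session

There is one attempt and no reset: what is moved stays moved. The work goes in short steps, Python scripts to look and compute and a tool call to move; the robot and the scene stay as the last step left them, time stands still between calls to the robot, and variables do not carry over. Pictures are saved under pics/ and viewed, at most 10 in all, crops included, and the job is handed in when it is done.

Besides the shell and the picture viewer there is one more tool, called after ">>>" as a command line: name --pt "numbers of a row" for each row, then --argument value for the rest. step_arm: Moves the arm, as the interface text tells. Its arguments: {"type":"object","properties":{"motion":{"type":"array","items":{"type":"array","items":{"type":"number"}}},"force":{"type":"number"}},"required":["motion"]}

```bash
mkdir -p pics; ls; cat > h.py <<'E'
import numpy as np, cv2
from scipy.spatial.transform import Rotation as R
from workcell import bot
def pose(name,st=None):
    c=bot.calibration(name)
    if name!="wrist":
        o=np.array(c["orientation"],float)
        Rm=o if o.shape==(3,3) else R.from_rotvec(o).as_matrix()
        return np.array(c["mtx"]),Rm,np.array(c["origin"])
    T=np.array(c["T_tool_cam"]); Rt=R.from_rotvec(st["tcp_rot"]).as_matrix()
    return np.array(c["mtx"]),Rt@T[:3,:3],Rt@T[:3,3]+np.array(st["tool_pos"])
def cloud(d,K,Rm,o):
    v,u=np.mgrid[:480,:640]
    P=np.stack([(u-K[0,2])/K[0,0]*d,-(v-K[1,2])/K[1,1]*d,-d],-1)
    return P@Rm.T+o
def shot(name):
    st=bot.read_state(); im,d=bot.read_camera(name); p=pose(name,st)
    return im,d,cloud(d,*p)
E
python3 - <<'E'
from h import *
print(bot.calibration("top"),bot.calibration("side"),bot.calibration("wrist"))
print(bot.read_state())
for n in("top","side"):
    im,d,P=shot(n); cv2.imwrite(f"pics/{n}0.png",im[...,::-1]); np.savez(f"{n}0.npz",im=im,d=d,P=P)
E
```

```text
pics
{'mtx': array([[511.22439294,   0.        , 325.47485846],
       [  0.        , 511.22439294, 238.63144591],
       [  0.        ,   0.        ,   1.        ]]), 'origin': array([0.39009535, 0.03031236, 1.35157313]), 'orientation': array([ 0.05294341, -0.07049989, -1.59967466])} {'mtx': array([[490.26220109,   0.        , 318.55279749],
       [  0.        , 490.26220109, 240.8301444 ],
       [  0.        ,   0.        ,   1.        ]]), 'origin': array([ 0.18665507, -0.674897  ,  0.99407555]), 'orientation': array([ 0.71909152, -0.15382512, -0.36186685])} {'mtx': array([[401.56620958,   0.        , 325.01219329],
       [  0.        , 401.56620958, 235.28778918],
       [  0.        ,   0.        ,   1.        ]]), 'T_tool_cam': array([[-4.56030397e-04,  9.63515696e-01,  2.67651443e-01,
         6.84986255e-02],
       [ 9.99999759e-01,  5.79284393e-04, -3.81538454e-04,
        -1.46391515e-03],
       [-5.22664593e-04,  2.67651205e-01, -9.63515729e-01,
        -1.42762193e-01],
       [ 0.00000000e+00,  0.00000000e+00,  0.00000000e+00,
         1.00000000e+00]])}
{'time': 0.0, 'q': array([ 1.19113135e+00,  2.64765427e-01,  1.60539433e+00,  9.92038005e-06,
        1.27371360e+00, -3.68929015e-02]), 'joint_vel': array([ 0.00090995, -0.00026689,  0.00090524, -0.0005189 ,  0.00079736,
        0.00140351]), 'joint_torque': array([-9.85418119e-04, -5.15119028e+01, -3.67312145e+01, -2.18035852e-04,
        1.28438469e-02,  4.70532754e-06]), 'tool_pos': array([0.22658432, 0.63504145, 0.22994279]), 'tcp_rot': array([-0.53571528, -3.09508967,  0.00350148]), 'wrist_force': array([-0.38938262, -0.74090957, -0.03856678]), 'torque': array([-0.01600297,  0.04748713, -0.00693578]), 'grip_force': 0.0, 'width': 0.9995926677639222}
```

View pics/top0.png

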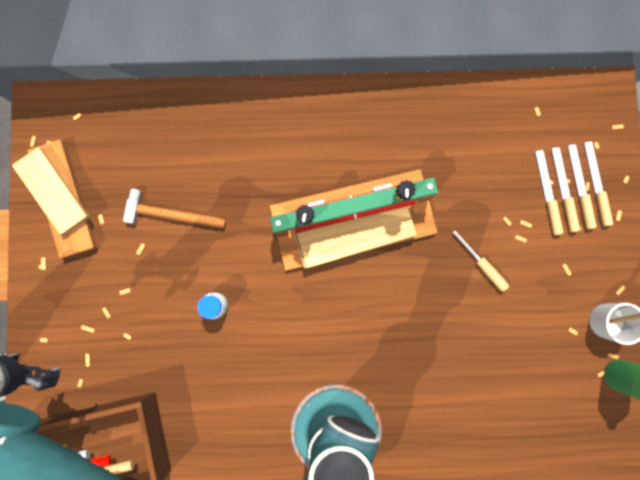

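View pics/side0.png

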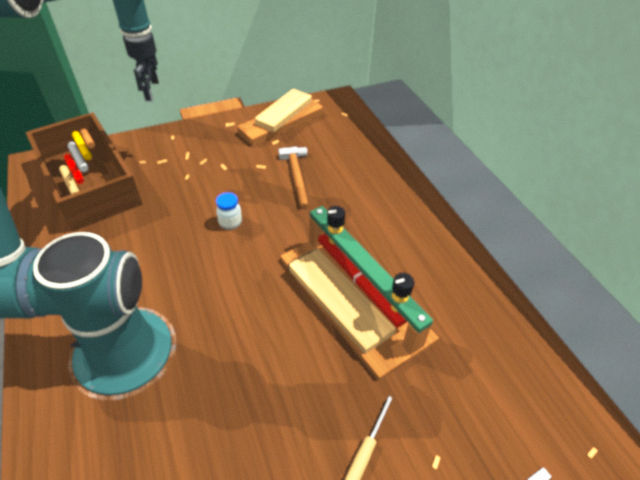

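The top view shows the press with its knobs at about (305,215) and (406,190), its green beam, and the blank around (355,240). The jar is at (211,306), the hammer at (175,212), and the screwdriver at (480,262). All of them are clear of the press front.

```bash
python3 - <<'E'
from h import *
for n in("top","side"):
    f=np.load(f"{n}0.npz"); im,d,P=f["im"],f["d"],f["P"]
    hsv=cv2.cvtColor(im,cv2.COLOR_RGB2HSV); H,S,V=[hsv[...,i].astype(int) for i in range(3)]
    x,y,z=[P[...,i] for i in range(3)]
    reg=(x>.35)&(x<.8)&(abs(y-0)<.35)&(d>0)
    g=reg&(H>50)&(H<85)&(S>90)&(z>.11)&(z<.15)
    r=cv2.minAreaRect((P[g][:,:2]*1000).astype(np.float32)); print(n,"beam",r,np.median(z[g]),g.sum())
    k=reg&(V<70)&(z>.165)&(z<.21)
    nn,lab,st,c=cv2.connectedComponentsWithStats(k.astype(np.uint8))
    for i in range(1,nn):
        if st[i,4]>40:
            q=P[lab==i]; t=q[q[:,2]>np.percentile(q[:,2],90)-.006]
            print(" knob",c[i],st[i,4],t.mean(0),(t.max(0)+t.min(0))/2,np.percentile(t[:,2],[10,50,90]))
    b=reg&(H>14)&(H<32)&(V>170)&(z>.035)&(z<.055)
    print(" blank",cv2.minAreaRect((P[b][:,:2]*1000).astype(np.float32)),np.median(z[b]),b.sum())
    r=reg&((H<6)|(H>174))&(S>180)&(z>.06)&(z<.11)
    print(" bar",r.sum(),P[r].min(0) if r.sum() else 0,P[r].max(0) if r.sum() else 0)
    for nm,(a) in dict(table=reg&(z<.01)).items(): print(nm,np.median(z[a]))
f=np.load("top0.npz");P=f["P"]
for nm,uv in dict(jar=(211,306),hh=(132,206),ht=(222,223),st=(455,233),se=(505,289)).items(): print(nm,P[uv[1],uv[0]])
im=f["im"]; cv2.imwrite("pics/topc.png",cv2.resize(im[160:285,255:455,::-1],(800,500),interpolation=cv2.INTER_CUBIC))
E
```

```text
top beam ((564.6506958007812, -56.213470458984375), (36.34883117675781, 406.008056640625), 12.25504207611084) 0.13195207128435849 1810
 blank ((500.6346740722656, 62.66888427734375), (158.72677612304688, 543.02099609375), 15.361931800842285) 0.045079025263619066 3651
 bar 410 [ 0.50756986 -0.20903923  0.08119458] [0.57906282 0.08957926 0.09846343]
table 6.271069341534652e-05
side beam ((563.859619140625, -59.400848388671875), (40.18543243408203, 406.1737976074219), 12.420707702636719) 0.13177583949755006 1980
 knob [336.34466019 216.83495146] 206 [0.54054261 0.05363334 0.19014802] [0.53746875 0.05709175 0.189825  ] [0.18769072 0.19026437 0.1923131 ]
 knob [403.30769231 285.27472527] 273 [ 0.59023507 -0.18008812  0.1908372 ] [ 0.58775122 -0.1784094   0.19117346] [0.18824795 0.19090943 0.19313954]
 blank ((469.9883728027344, 48.84068298339844), (92.96476745605469, 534.9088134765625), 14.861824035644531) 0.04516721160176551 2684
 bar 1139 [ 0.50612477 -0.21278309  0.0726246 ] [0.59363084 0.08940378 0.09740415]
table 0.0003706549297981532
jar [0.33173585 0.30035385 0.08600804]
hh [0.59431047 0.51618226 0.02297933]
ht [0.54296779 0.28262242 0.02215284]
st [ 0.49952155 -0.32730463  0.01509776]
se [ 0.34927078 -0.44792088  0.0231096 ]
```

View pics/topc.png

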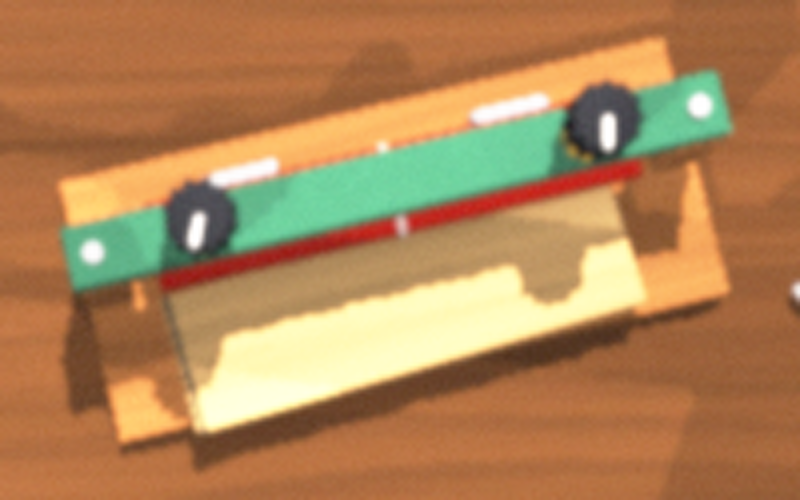

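In the crop, the blank's front edge runs from (200,432) to (643,303). It is yawed about 2–3° more than the beam, and the white stop tops show just behind the beam. Next I compute the frames and the first move.

```bash
cat >> h.py <<'E'
th=np.radians(12.34); O=np.array([.5643,-.0575,0.])
PX=np.array([np.cos(th),np.sin(th),0]); PY=np.array([-np.sin(th),np.cos(th),0])
def w(px,py,z): return O+PX*px+PY*py+np.array([0,0,z])
def topress(p): d=np.asarray(p)-O; return np.array([d@PX,d@PY,d[2]])
def ray(name,uv,z,st=None):
    K,Rm,o=pose(name,st); v=Rm@np.array([(uv[0]-K[0,2])/K[0,0],-(uv[1]-K[1,2])/K[1,1],-1])
    return o+v*(z-o[2])/v[2]
def delta(tgt,yaw=None):
    "tool-frame shift in cm, twist in deg so that tool -x points at world yaw (deg, + twist = clockwise)"
    st=bot.read_state(); Rt=R.from_rotvec(st["tcp_rot"]).as_matrix()
    s=Rt.T@(np.asarray(tgt)-st["tool_pos"])*100
    cy=np.degrees(np.arctan2(-Rt[1,0],-Rt[0,0]))
    print("t",round(st["time"],2),"pos",st["tool_pos"].round(4),"press",topress(st["tool_pos"]).round(4),"yaw",cy.round(2),"tilt",Rt[:,2].round(4),"q",st["q"].round(3),"F",st["wrist_force"].round(2),"M",st["torque"].round(3))
    print("shift cm",s.round(2),"twist",None if yaw is None else round(cy-yaw,2),"relpress", topress(tgt).round(3))
E
python3 - <<'E'
from h import *
f=np.load("top0.npz")
for uv in [(305,268),(415.75,235.75)]: print(topress(ray("top",uv,.045)))
# knobs: crop centre, tops at z~.192 ; stops
for uv in [(201,220),(603,120)]: 
    u=(uv[0]/4+255,uv[1]/4+160); print("knob",topress(ray("top",u,.192)))
for uv in [(92,252),(700,105)]: 
    u=(uv[0]/4+255,uv[1]/4+160); print("bolt",topress(ray("top",u,.133)))
for uv in [(210,184),(278,166),(472,120),(548,103)]: 
    u=(uv[0]/4+255,uv[1]/4+160); print("stop",topress(ray("top",u,.05)))
delta(w(-.17,0,.20),12.34)
E
```

```text
[-0.11521193  0.15438654  0.045     ]
[-0.10397897 -0.14142539  0.045     ]
knob [-0.00214343  0.1213023   0.192     ]
knob [-0.0018417  -0.11640039  0.192     ]
bolt [0.00250783 0.18913991 0.133     ]
bolt [ 0.00045776 -0.18785282  0.133     ]
stop [0.03730912 0.10991097 0.05      ]
stop [0.03806866 0.0647511  0.05      ]
stop [ 0.03687068 -0.06372836  0.05      ]
stop [ 0.03575586 -0.1140842   0.05      ]
t 0.1 pos [0.2267 0.6351 0.2301] press [-0.1818  0.7488  0.2301] yaw -19.64 tilt [-8.0e-04 -1.9e-03 -1.0e+00] q [ 1.191  0.265  1.605 -0.     1.274 -0.037] F [-0.78 -0.3   0.89] M [ 0.005  0.044 -0.007]
shift cm [-40.66 -62.88   3.13] twist -31.98 relpress [-0.17 -0.    0.2 ]
```

>>> step_arm --pt "0 -40.5 -62.5 3 -32" --pt "0 -40.5 -62.5 3 -32" --pt "0 -40.5 -62.5 3 -32" --pt "0 -40.5 -62.5 3 -32" --pt "0 -40.5 -62.5 3 -32" --pt "0 -40.5 -62.5 3 -32" --pt "0 -40.5 -62.5 3 -32" --pt "0 -40.5 -62.5 3 -32" --pt "0 -40.5 -62.5 3 -32" --pt "0 -40.5 -62.5 3 -32" --pt "0 -40.5 -62.5 3 -32" --pt "0 -40.5 -62.5 3 -32" --pt "0 -40.5 -62.5 3 -32" --pt "0 -40.5 -62.5 3 -32" --pt "0 -40.5 -62.5 3 -32" --pt "0 -40.5 -62.5 3 -32" --pt "0 -40.5 -62.5 3 -32" --pt "0 -40.5 -62.5 3 -32" --pt "0 -40.5 -62.5 3 -32" --pt "0 -40.5 -62.5 3 -32" --force 30

```text
time: 2.1
tool_pos: [0.3981, -0.0878, 0.2013]
tcp_rot: [-0.342, 3.123, 0.0]
wrist_force: [-0.6, 0.5, -0.1]
width: -0.001
grip_force: 0.0
```

```bash
python3 - <<'E'
from h import *
delta(w(-.14,0.005,.034),12.34)
im,d,P=shot("wrist"); cv2.imwrite("pics/w1.png",im[...,::-1])
# precise red bar from the wrist
E
```

```text
t 2.1 pos [ 0.3981 -0.0878  0.2013] press [-0.1688  0.006   0.2013] yaw 12.51 tilt [ 1.e-04  1.e-04 -1.e+00] q [-0.278 -0.242  2.171  0.     1.212 -2.067] F [-0.57  0.54 -0.1 ] M [-0.022  0.001  0.013]
shift cm [-2.88 -0.1  16.73] twist 0.17 relpress [-0.14   0.005  0.034]
```

View pics/w1.png

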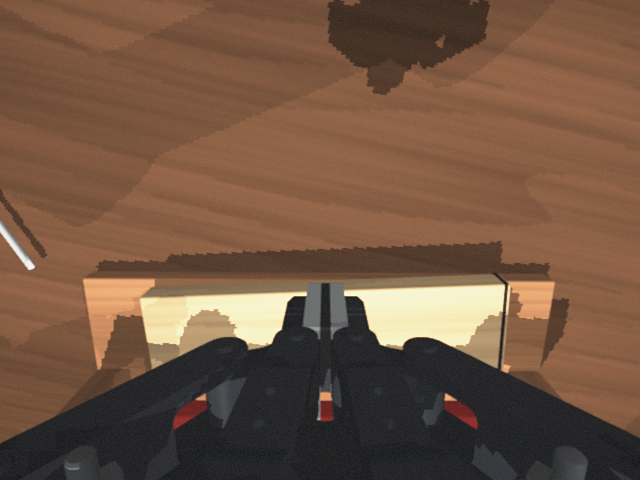

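The wrist view shows the shut fingertips at (325,290) in line with the middle of the blank's front edge, which runs along row 285. Nothing is in the way.

>>> step_arm --pt "0 -1.0 0 5 0" --pt "0 -2.0 -0.1 10 0" --pt "0 -2.5 -0.1 14 0" --pt "0 -2.5 -0.1 16.6 0" --pt "0 -2.5 -0.1 16.6 0" --pt "0 -2.5 -0.1 16.6 0"

```text
time: 2.75
tool_pos: [0.4228, -0.0841, 0.0355]
tcp_rot: [0.34, -3.122, -0.0]
wrist_force: [0.8, 0.2, 0.1]
width: -0.001
grip_force: 0.0
```

>>> step_arm --pt "0 -0.5 0 0 0" --pt "0 -1.0 0 0 0" --pt "0 -1.5 0 0 0" --pt "0 -2.0 0 0 0" --pt "0 -2.5 0 0 0" --pt "0 -3.0 0 0 0" --pt "0 -3.5 0 0 0" --pt "0 -4.0 0 0 0" --pt "0 -4.0 0 0 0"

```text
time: 3.65
tool_pos: [0.4628, -0.076, 0.0352]
tcp_rot: [-0.338, 3.122, 0.0]
wrist_force: [0.6, -0.4, -0.2]
width: 0.002
grip_force: 0.1
```

```bash
python3 - <<'E'
from h import *
delta(w(-.071,0.005,.034),12.34)
E
```

```text
t 3.65 pos [ 0.4628 -0.076   0.0352] press [-0.1031  0.0036  0.0352] yaw 12.36 tilt [ 9.e-04  1.e-04 -1.e+00] q [-0.216  0.092  2.209  0.     0.84  -2.003] F [ 0.65 -0.42 -0.18] M [ 0.04   0.022 -0.022]
shift cm [-3.21  0.14  0.12] twist 0.02 relpress [-0.071  0.005  0.034]
```

>>> step_arm --pt "0 -0.4 0 0 0" --pt "0 -0.8 0 0 0" --pt "0 -1.2 0 0 0" --pt "0 -1.6 0 0 0" --pt "0 -2.0 0 0 0"

```text
time: 4.15
tool_pos: [0.4819, -0.0717, 0.0351]
tcp_rot: [-0.338, 3.123, 0.0]
wrist_force: [-1.8, 0.2, -1.0]
width: -0.0
grip_force: 0.7
```

```bash
python3 - <<'E'
from h import *
delta(w(-.071,0.005,.034),12.34)
im,d,P=shot("wrist"); cv2.imwrite("pics/w2.png",im[...,::-1])
E
```

```text
t 4.15 pos [ 0.4819 -0.0717  0.0351] press [-0.0835  0.0037  0.0351] yaw 12.36 tilt [ 2.e-04  0.e+00 -1.e+00] q [-0.199  0.125  2.171  0.     0.845 -1.985] F [-1.83  0.2  -1.02] M [-0.062  0.218 -0.053]
shift cm [-1.25  0.13  0.11] twist 0.02 relpress [-0.071  0.005  0.034]
```

View pics/w2.png

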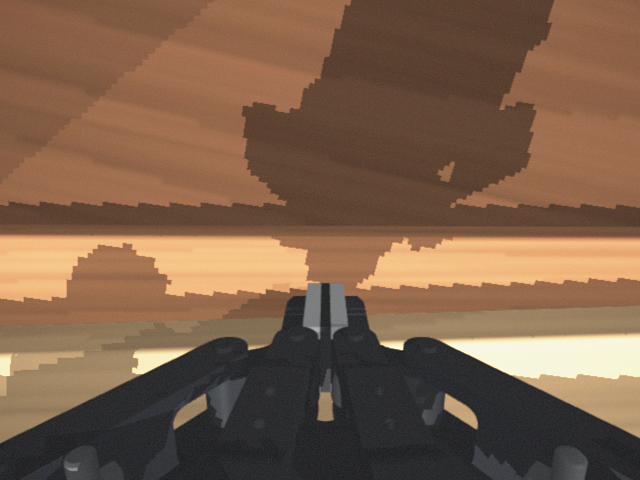

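The blank is being pushed at about 2 N. Its front edge is visible to both sides of the fingers at rows 310–345, and it is still slightly skewed. I continue slowly.

>>> step_arm --pt "0 -0.2 0 0 0" --pt "0 -0.4 0 0 0" --pt "0 -0.6 0 0 0" --pt "0 -0.8 0 0 0" --pt "0 -1.0 0 0 0"

```text
time: 4.7
tool_pos: [0.4913, -0.0697, 0.0353]
tcp_rot: [0.338, -3.123, 0.0]
wrist_force: [-2.5, 0.0, 0.5]
width: 0.0
grip_force: 1.5
```

```bash
cat > e.py <<'E'
from h import *
im,d,P=shot("wrist"); st=bot.read_state()
hsv=cv2.cvtColor(im,cv2.COLOR_RGB2HSV)
q=(P-O)@np.stack([PX,PY,[0,0,1]],1)
m=(d>0)&(abs(q[...,2]-.045)<.0025)&(hsv[...,0]>10)&(hsv[...,0]<40)
for y0 in (-.13,-.1,-.07,.07,.1,.13):
    s=m&(abs(q[...,1]-y0)<.006)
    print(y0,s.sum(),np.percentile(q[s][:,0],[1,5]).round(4) if s.sum() else None,np.median(q[s][:,2]).round(4) if s.sum() else None)
delta(w(-.071,.005,.034),12.34)
E
python3 e.py
```

```text
-0.13 134 [-0.0349 -0.0329] 0.0451
-0.1 2032 [-0.0611 -0.0605] 0.0452
-0.07 1016 [-0.0623 -0.0618] 0.0451
0.07 1141 [-0.0669 -0.0664] 0.0452
0.1 2341 [-0.0677 -0.067 ] 0.0452
0.13 232 [-0.0432 -0.0395] 0.0452
t 4.75 pos [ 0.4918 -0.0696  0.0354] press [-0.0734  0.0037  0.0354] yaw 12.36 tilt [ 6.e-04  0.e+00 -1.e+00] q [-0.191  0.141  2.152  0.     0.847 -1.977] F [-1.09 -0.1  -0.07] M [-0.01   0.295 -0.002]
shift cm [-0.24  0.13  0.14] twist 0.02 relpress [-0.071  0.005  0.034]
```

>>> step_arm --pt "0 -0.1 0 0 0" --pt "0 -0.2 0 0 0" --pt "0 -0.3 0 0 0" --pt "0 -0.35 0 0 0" --pt "0 -0.35 0 0 0"

```text
time: 5.25
tool_pos: [0.4932, -0.0689, 0.0351]
tcp_rot: [0.338, -3.12, -0.001]
wrist_force: [-6.8, -0.9, 5.4]
width: -0.002
grip_force: 3.6
```

```bash
python3 e.py
```

```text
-0.13 78 [-0.0304 -0.0287] 0.0451
-0.1 2086 [-0.0596 -0.059 ] 0.0452
-0.07 1060 [-0.0606 -0.0602] 0.0451
0.07 1110 [-0.0646 -0.0642] 0.0451
0.1 2288 [-0.0653 -0.0646] 0.0452
0.13 242 [-0.0409 -0.0379] 0.0452
t 5.3 pos [ 0.4931 -0.0689  0.0351] press [-0.0719  0.0041  0.0351] yaw 12.37 tilt [-3.3e-03  2.0e-04 -1.0e+00] q [-1.880e-01  1.460e-01  2.147e+00 -1.000e-03  8.510e-01 -1.975e+00] F [-7.85 -1.55  4.43] M [-0.129  1.138  0.016]
shift cm [-0.09  0.09  0.11] twist 0.03 relpress [-0.071  0.005  0.034]
```

The right end is at its stop and the left end is still about 5 mm off, so I shift the pushing point to the left half.

>>> step_arm --pt "0 0.6 0 0 0" --pt "0 0.6 3 0 0" --pt "0 0.6 6 0 0" --pt "0 0.6 6 0 0" --pt "0 0.2 6 0 0" --pt "0 0.0 6 0 0" --pt "0 -0.1 6 0 0" --pt "0 -0.2 6 0 0" --pt "0 -0.2 6 0 0"

```text
time: 6.2
tool_pos: [0.4838, -0.0104, 0.0351]
tcp_rot: [0.337, -3.123, 0.0]
wrist_force: [-2.6, -0.5, 0.7]
width: 0.004
grip_force: 1.2
```

```bash
python3 e.py
```

```text
-0.13 0 None None
-0.1 0 None None
-0.07 172 [-0.0313 -0.0289] 0.0451
0.07 107 [-0.0811 -0.0797] 0.0453
0.1 0 None None
0.13 986 [-0.0593 -0.0589] 0.0451
t 6.25 pos [ 0.4838 -0.0104  0.0352] press [-0.0685  0.0632  0.0352] yaw 12.33 tilt [-1.e-04 -2.e-04 -1.e+00] q [-0.073  0.12   2.178 -0.     0.844 -1.859] F [-1.93 -0.64  0.3 ] M [-0.024  0.308  0.047]
shift cm [ 0.25 -5.82  0.12] twist -0.01 relpress [-0.071  0.005  0.034]
```

>>> step_arm --pt "0 -0.1 0 0 0" --pt "0 -0.2 0 0 0" --pt "0 -0.2 0 0 0"

```text
time: 6.55
tool_pos: [0.4845, -0.01, 0.0351]
tcp_rot: [0.338, -3.12, 0.001]
wrist_force: [-5.6, -2.3, 4.1]
width: 0.0
grip_force: 3.2
```

```bash
python3 e.py | tail -4
```

```text
0.1 0 None None
0.13 957 [-0.0583 -0.0579] 0.0451
t 6.6 pos [ 0.4845 -0.01    0.0351] press [-0.0678  0.0634  0.0351] yaw 12.38 tilt [-2.7e-03 -9.0e-04 -1.0e+00] q [-7.100e-02  1.230e-01  2.175e+00 -1.000e-03  8.470e-01 -1.857e+00] F [-6.26 -2.33  4.56] M [-0.43   0.964  0.017]
shift cm [ 0.32 -5.84  0.11] twist 0.04 relpress [-0.071  0.005  0.034]
```

>>> step_arm --pt "0 0.6 0 0 0" --pt "0 0.6 -4 0 0" --pt "0 0.6 -7.5 0 0" --pt "0 0.6 -7.5 0 0" --pt "0 0.2 -7.5 0 0" --pt "0 0.0 -7.5 0 0" --pt "0 -0.1 -7.5 0 0" --pt "0 -0.1 -7.5 0 0"

```text
time: 7.4
tool_pos: [0.5001, -0.0825, 0.0347]
tcp_rot: [0.341, -3.117, 0.002]
wrist_force: [-7.3, -6.9, 4.8]
width: 0.004
grip_force: 4.4
```

```bash
python3 e.py
```

```text
-0.13 2569 [-0.0592 -0.058 ] 0.0452
-0.1 1841 [-0.0592 -0.0586] 0.0452
-0.07 933 [-0.0591 -0.0588] 0.0451
0.07 1468 [-0.0585 -0.058 ] 0.0451
0.1 2488 [-0.0583 -0.0575] 0.0452
0.13 0 None None
t 7.45 pos [ 0.5001 -0.0825  0.0347] press [-0.0681 -0.0107  0.0347] yaw 12.5 tilt [-0.0054 -0.0017 -1.    ] q [-0.211  0.164  2.127 -0.004  0.855 -1.997] F [-7.02 -7.01  3.98] M [-1.088  1.253 -0.043]
shift cm [0.29 1.58 0.08] twist 0.16 relpress [-0.071  0.005  0.034]
```

The front edge now measures −0.058 to −0.059 m along its whole length, so the blank is home and square. I retreat and look at the knobs from above.

>>> step_arm --pt "0 1 0 0 0" --pt "0 4 0 -1 0" --pt "0 8 0 -5 0" --pt "0 9 0 -10 0" --pt "0 9 0 -15 0" --pt "0 9 0 -20 0" --pt "0 9 0 -22 0" --pt "8.5 9 0 -22 0"

```text
time: 8.25
tool_pos: [0.4179, -0.1018, 0.2609]
tcp_rot: [-0.339, 3.112, -0.006]
wrist_force: [0.5, -0.2, 0.0]
width: 0.154
grip_force: 0.0
```

```bash
cat > v.py <<'E'
from h import *
import sys
n=sys.argv[1]
im,d,P=shot("side"); np.savez(n+".npz",im=im,d=d,P=P)
q=(P-O)@np.stack([PX,PY,[0,0,1]],1)
hsv=cv2.cvtColor(im,cv2.COLOR_RGB2HSV).astype(int)
r=(d>0)&((hsv[...,0]<8)|(hsv[...,0]>172))&(hsv[...,1]>150)&(abs(q[...,0])<.035)&(abs(q[...,1])<.157)&(q[...,2]>.05)&(q[...,2]<.11)
# bar front face: bottom and top edge heights vs y
f=r&(q[...,0]<-.020)
for y0 in np.arange(-.15,.16,.03):
    s=f&(abs(q[...,1]-y0)<.008)
    if s.sum()>10: print(y0.round(3),s.sum(),np.percentile(q[s][:,2]*1000,[1,3,97,99]).round(1))
k=(d>0)&(hsv[...,2]<70)&(q[...,2]>.14)&(q[...,2]<.21)&(abs(q[...,0])<.035)
for y0 in(-.12,.12):
    s=k&(abs(q[...,1]-y0)<.03); print("knob",y0,s.sum(),np.percentile(q[s][:,2]*1000,[2,98]).round(1) if s.sum() else None)
cv2.imwrite(f"pics/{n}.png",cv2.resize(im[190:390,270:450,::-1],(540,600),interpolation=cv2.INTER_CUBIC))
E
python3 v.py s1; python3 - <<'E'
from h import *
delta(w(0.001,.12,.24),12.34)
im,d,P=shot("top"); cv2.imwrite("pics/t2.png",cv2.resize(im[160:285,255:455,::-1],(800,500),interpolation=cv2.INTER_CUBIC))
E
```

```text
-0.15 40 [76.7 77.1 94.8 95.2]
-0.12 43 [73.8 74.8 94.8 95. ]
-0.09 41 [75.4 75.9 95.1 96.7]
-0.06 38 [74.9 75.3 93.7 93.8]
-0.03 40 [75.7 76.9 93.5 94.1]
0.03 29 [75.8 77.1 93.7 94.1]
0.06 32 [78.  78.2 93.1 93.8]
0.09 31 [75.8 77.3 93.2 93.7]
knob -0.12 286 [160.3 193.5]
knob 0.12 210 [159.1 192.8]
t 8.3 pos [ 0.4164 -0.1013  0.2579] press [-0.1539 -0.0112  0.2579] yaw 12.42 tilt [ 0.0063 -0.0012 -1.    ] q [-2.970e-01 -2.410e-01  2.065e+00  1.000e-03  1.311e+00 -2.085e+00] F [-0.26  0.23  0.36] M [0.009 0.033 0.03 ]
shift cm [-15.49  13.1    1.84] twist 0.08 relpress [0.001 0.12  0.24 ]
```

View pics/s1.png

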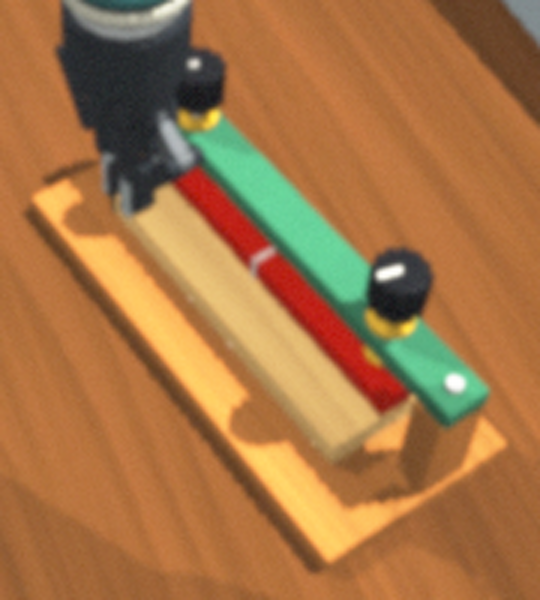

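The side view shows the blank seated under the bar, with the bar front visible from (180,180) to (390,400). The left bar end is about 1.5 mm lower than the right, so I start with the right knob (crop position (398,285)).

>>> step_arm --pt "8.5 -5 -3.5 1.3 0" --pt "8.5 -10 -7 1.3 0" --pt "8.5 -15.4 -10.8 1.3 0" --pt "8.5 -15.4 -10.8 1.3 0" --pt "8.5 -15.4 -10.8 1.3 0" --pt "8.5 -15.4 -10.8 1.3 0"

```text
time: 8.95
tool_pos: [0.5872, -0.1735, 0.2385]
tcp_rot: [0.338, -3.118, -0.005]
wrist_force: [-0.3, 0.3, -0.4]
width: 0.996
grip_force: 0.0
```

```bash
cat > k.py <<'E'
from h import *
import sys
im,d,P=shot("wrist"); side=float(sys.argv[1])
q=(P-O)@np.stack([PX,PY,[0,0,1]],1)
m=(d>0)&(q[...,2]>.165)&(q[...,2]<.2)&(np.hypot(q[...,0],q[...,1]-side)<.032)
t=m&(q[...,2]>np.percentile(q[m][:,2],90)-.004) if m.sum() else m
print(m.sum(),t.sum(),"top z",np.median(q[t][:,2]).round(4),"circle",cv2.minEnclosingCircle((q[t][:,:2]*1000).astype(np.float32)),q[t].min(0).round(4),q[t].max(0).round(4))
w_=t&(im.min(-1)>170); a=q[w_]; print("mark",a.mean(0).round(4) if len(a) else None)
delta(w(0,side,.158),12.34)
E
python3 k.py -.12; python3 -c "
from h import *
im,d=bot.read_camera('wrist'); cv2.imwrite('pics/w3.png',im[...,::-1])"
```

```text
5757 4964 top z 0.1915 circle ((1.035120964050293, -120.85150909423828), 22.047325134277344) [-0.0205 -0.142   0.1884] [ 0.0226 -0.0998  0.1941]
mark [-0.0087 -0.1187  0.1924]
t 9.0 pos [ 0.5867 -0.1733  0.2394] press [-0.0029 -0.1179  0.2394] yaw 12.38 tilt [-0.005  0.002 -1.   ] q [-0.328  0.144  1.732  0.     1.271 -2.115] F [-0.77  0.45 -0.94] M [-0.035  0.029 -0.024]
shift cm [-0.32 -0.23  8.14] twist 0.04 relpress [-0.    -0.12   0.158]
```

View pics/w3.png

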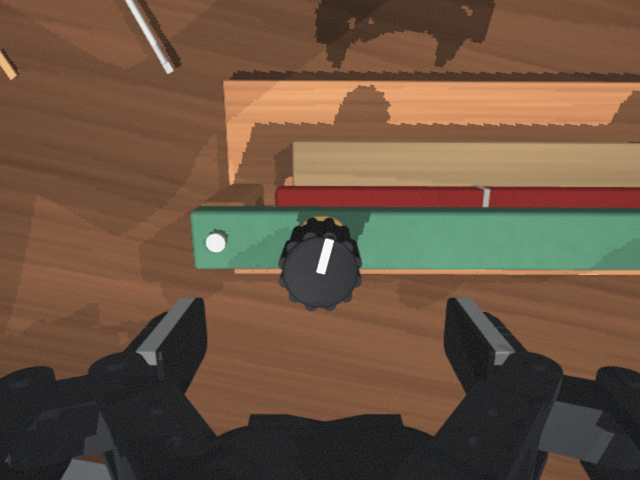

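The wrist view shows the knob at (320,275), centred between the open fingers. Its mark is tilted about 12° clockwise from the front, so the knob stands at about 0.2 rad. I descend and grip.

>>> step_arm --pt "8.5 -0.4 -0.25 4 0" --pt "8.5 -0.4 -0.25 7 0" --pt "8.5 -0.4 -0.25 8.6 0" --pt "8.5 -0.4 -0.25 8.6 0" --pt "3 -0.4 -0.25 8.6 0" --pt "3 -0.4 -0.25 8.6 0" --pt "3 -0.4 -0.25 8.6 0" --pt "3 -0.4 -0.25 8.6 0" --pt "3 -0.4 -0.25 8.6 0" --force 50

```text
time: 9.95
tool_pos: [0.5938, -0.1745, 0.1591]
tcp_rot: [-0.337, 3.121, 0.003]
wrist_force: [-2.0, 5.3, 6.6]
width: 0.456
grip_force: 49.7
```

```bash
cat > r.py <<'E'
from h import *
s=bot.read_state(); Rt=R.from_rotvec(s["tcp_rot"]).as_matrix()
print("t",round(s["time"],2),"press",topress(s["tool_pos"]).round(4),"yaw",np.degrees(np.arctan2(-Rt[1,0],-Rt[0,0])).round(2),"q6",s["q"][5].round(3),"tau6",s["joint_torque"][5].round(4),"F",s["wrist_force"].round(2),"M",s["torque"].round(3),"w",s["width"].round(3),"g",s["grip_force"].round(1))
E
python3 r.py
```

```text
Traceback (most recent call last):
  File "r.py", line 3, in <module>
    print("t",round(s["time"],2),"press",topress(s["tool_pos"]).round(4),"yaw",np.degrees(np.arctan2(-Rt[1,0],-Rt[0,0])).round(2),"q6",s["q"][5].round(3),"tau6",s["joint_torque"][5].round(4),"F",s["wrist_force"].round(2),"M",s["torque"].round(3),"w",s["width"].round(3),"g",s["grip_force"].round(1))
                                                                                                                                                                                                                                                          ^^^^^^^^^^^^^^^^
AttributeError: 'float' object has no attribute 'round'
```

```bash
sed -i 's/s\["width"\].round(3)/s["width"]/; s/s\["grip_force"\].round(1)/s["grip_force"]/' r.py; python3 r.py
```

```text
t 9.95 press [ 0.0038 -0.1206  0.1591] yaw 12.33 q6 -2.115 tau6 -0.0534 F [-2.01  5.33  6.62] M [ 1.169  0.484 -0.025] w 0.4559608412423365 g 49.72915470600128
```

>>> step_arm --pt "3 0 0 0.08 8" --pt "3 0 0 0.16 16" --pt "3 0 0 0.24 24"

```text
time: 10.25
tool_pos: [0.594, -0.1757, 0.1568]
tcp_rot: [0.328, 3.121, 0.001]
wrist_force: [-3.1, -1.1, 5.9]
width: 0.456
grip_force: 50.7
```

```bash
python3 r.py
```

```text
t 10.25 press [ 0.0037 -0.1218  0.1568] yaw -11.99 q6 -1.691 tau6 -1.323 F [-3.1  -1.12  5.95] M [1.218 0.345 0.083] w 0.45551577805835497 g 50.669830441474915
```

>>> step_arm --pt "3 0 0 0.08 8" --pt "3 0 0 0.16 16"

```text
time: 10.45
tool_pos: [0.5941, -0.1766, 0.1553]
tcp_rot: [0.759, 3.045, 0.0]
wrist_force: [-3.2, -4.1, 5.5]
width: 0.456
grip_force: 51.1
```

```bash
python3 r.py
```

```text
t 10.45 press [ 0.0036 -0.1227  0.1553] yaw -28.0 q6 -1.412 tau6 -1.319 F [-3.16 -4.07  5.46] M [1.041 0.092 0.116] w 0.45574863529617743 g 51.09772324562073
```

>>> step_arm --pt "3 0 0 0.06 6" --pt "3 0 0 0.12 12"

```text
time: 10.65
tool_pos: [0.594, -0.1774, 0.1539]
tcp_rot: [1.07, 2.949, -0.002]
wrist_force: [-2.1, -4.4, 4.5]
width: 0.46
grip_force: 51.1
```

```bash
python3 r.py
```

```text
t 10.65 press [ 0.0034 -0.1235  0.1539] yaw -39.9 q6 -1.204 tau6 -0.948 F [-2.09 -4.45  4.48] M [0.13  0.156 0.17 ] w 0.4598705781231861 g 51.05307698249817
```

```bash
python3 -c "
from h import *
delta(w(.001,.1205,.205),12.34)"
```

```text
t 10.65 pos [ 0.594  -0.1774  0.1539] press [ 0.0034 -0.1235  0.1539] yaw -39.9 tilt [ 0.0035 -0.0024 -1.    ] q [-3.300e-01  2.170e-01  1.809e+00 -1.000e-03  1.111e+00 -1.204e+00] F [-2.09 -4.45  4.48] M [0.13  0.156 0.17 ]
shift cm [19.41 14.75 -5.19] twist -52.24 relpress [0.001 0.12  0.205]
```

>>> step_arm --pt "8.5 0 0 0 0" --pt "8.5 0 0 0 0" --pt "8.5 0 0 0 0" --pt "8.5 0 0 -4 0" --pt "8.5 0 0 -6 0" --pt "8.5 4 3 -6 -8" --pt "8.5 8 6 -6 -16" --pt "8.5 12 9 -6 -24" --pt "8.5 16 12 -6 -32" --pt "8.5 19.4 14.75 -6 -40" --pt "8.5 19.4 14.75 -6 -48" --pt "8.5 19.4 14.75 -6 -52.2" --pt "8.5 19.4 14.75 -6 -52.2" --pt "8.5 19.4 14.75 -6 -52.2"

```text
time: 12.05
tool_pos: [0.5375, 0.0615, 0.211]
tcp_rot: [0.342, -3.123, -0.0]
wrist_force: [0.0, 0.7, 0.5]
width: 0.999
grip_force: 0.0
```

```bash
python3 k.py .12; python3 v.py s2 | grep -v "^0.0 "
```

```text
7561 6410 top z 0.1905 circle ((2.0997681617736816, 117.82652282714844), 22.23954963684082) [-0.02    0.0962  0.1874] [0.0241 0.1395 0.1936]
mark [-0.0073  0.1217  0.1916]
t 12.1 pos [0.5376 0.0613 0.211 ] press [-0.0007  0.1218  0.211 ] yaw 12.48 tilt [-1.e-04  0.e+00 -1.e+00] q [ 0.068  0.025  1.914  0.     1.203 -1.721] F [-0.08  0.57  0.04] M [-0.035 -0.011 -0.019]
shift cm [-0.07 -0.18  5.3 ] twist 0.14 relpress [0.    0.12  0.158]
-0.15 39 [68.5 69.6 88.1 88.2]
-0.12 40 [71.1 73.3 89.8 91.1]
-0.09 41 [73.6 73.8 91.  91.2]
-0.06 37 [71.  72.6 90.8 91.7]
-0.03 36 [70.8 71.6 92.4 93. ]
0.03 33 [73.2 75.3 92.  92. ]
0.06 30 [77.2 77.8 93.2 94.5]
0.09 30 [73.5 73.5 93.3 94.1]
0.12 25 [75.3 75.4 94.1 94.2]
0.15 23 [76.1 76.1 93.6 94.7]
knob -0.12 313 [155. 189.]
knob 0.12 223 [158.5 192.6]
```

>>> step_arm --pt "8.5 -0.2 -0.25 3 0" --pt "8.5 -0.2 -0.25 5.3 0" --pt "8.5 -0.2 -0.25 5.3 0" --pt "3 -0.2 -0.25 5.3 0" --pt "3 -0.2 -0.25 5.3 0" --pt "3 -0.2 -0.25 5.3 0" --pt "3 -0.2 -0.25 5.3 0"

```text
time: 12.85
tool_pos: [0.5414, 0.059, 0.1601]
tcp_rot: [-0.343, 3.12, -0.002]
wrist_force: [0.8, -3.6, 3.5]
width: 0.454
grip_force: 49.7
```

>>> step_arm --pt "3 0 0 0.08 8" --pt "3 0 0 0.16 16" --pt "3 0 0 0.24 24" --pt "3 0 0 0.32 32" --pt "3 0 0 0.4 40" --pt "3 0 0 0.41 41" --pt "3 0 0 0.42 42"

```text
time: 13.55
tool_pos: [0.541, 0.0608, 0.156]
tcp_rot: [0.798, 3.037, 0.004]
wrist_force: [-1.1, 5.2, 6.6]
width: 0.454
grip_force: 49.4
```

```bash
python3 r.py
```

```text
t 13.55 press [0.0025 0.1206 0.156 ] yaw -29.45 q6 -0.993 tau6 -0.0111 F [-1.1   5.23  6.61] M [0.042 0.523 0.138] w 0.4536081528237738 g 49.39776957035065
```

>>> step_arm --pt "3 0 0 0.03 3" --pt "3 0 0 0.06 6" --pt "3 0 0 0.09 9"

```text
time: 13.85
tool_pos: [0.5409, 0.0612, 0.1551]
tcp_rot: [1.036, 2.964, 0.005]
wrist_force: [-0.8, 7.0, 6.2]
width: 0.453
grip_force: 49.4
```

```bash
python3 r.py
```

```text
t 13.85 press [0.0025 0.121  0.1551] yaw -38.53 q6 -0.834 tau6 -0.4077 F [-0.77  6.99  6.16] M [0.195 0.762 0.101] w 0.4533464495427251 g 49.3951553106308
```

>>> step_arm --pt "3 0 0 0.03 3" --pt "3 0 0 0.06 6" --pt "3 0 0 0.09 9"

```text
time: 14.15
tool_pos: [0.5409, 0.0616, 0.1542]
tcp_rot: [1.266, 2.875, 0.006]
wrist_force: [-1.6, 7.2, 7.0]
width: 0.459
grip_force: 49.4
```

```bash
python3 r.py
```

```text
t 14.15 press [0.0026 0.1214 0.1542] yaw -47.53 q6 -0.677 tau6 -0.4097 F [-1.57  7.24  7.05] M [0.342 0.846 0.148] w 0.4585213016646166 g 49.400367736816406
```

>>> step_arm --pt "3 0 0 0.03 3" --pt "3 0 0 0.06 6" --pt "3 0 0 0.09 9"

```text
time: 14.45
tool_pos: [0.5408, 0.0621, 0.1533]
tcp_rot: [-1.488, -2.767, -0.007]
wrist_force: [0.7, 9.4, 6.4]
width: 0.454
grip_force: 49.4
```

```bash
python3 r.py
```

```text
t 14.45 press [0.0026 0.1218 0.1533] yaw -56.54 q6 -0.52 tau6 -0.4137 F [0.69 9.42 6.36] M [0.63  0.945 0.078] w 0.4536276133250662 g 49.39672887325287
```

```bash
python3 -c "
from h import *
delta(w(.002,-.1205,.210),12.34)"
```

```text
t 14.45 pos [0.5408 0.0621 0.1533] press [0.0026 0.1218 0.1533] yaw -56.54 tilt [ 0.002  0.004 -1.   ] q [ 0.066  0.079  1.968  0.004  1.092 -0.52 ] F [0.69 9.42 6.36] M [0.63  0.945 0.078]
shift cm [-22.57  -8.77  -5.75] twist -68.88 relpress [ 0.002 -0.121  0.21 ]
```

>>> step_arm --pt "8.5 0 0 0 0" --pt "8.5 0 0 0 0" --pt "8.5 0 0 0 0" --pt "8.5 0 0 -4 0" --pt "8.5 0 0 -5.8 0" --pt "8.5 -4.5 -1.7 -5.8 -8" --pt "8.5 -9 -3.5 -5.8 -16" --pt "8.5 -13.5 -5.2 -5.8 -24" --pt "8.5 -18 -7 -5.8 -32" --pt "8.5 -22.6 -8.8 -5.8 -40" --pt "8.5 -22.6 -8.8 -5.8 -48" --pt "8.5 -22.6 -8.8 -5.8 -56" --pt "8.5 -22.6 -8.8 -5.8 -64" --pt "8.5 -22.6 -8.8 -5.8 -68.9" --pt "8.5 -22.6 -8.8 -5.8 -68.9"

```text
time: 15.95
tool_pos: [0.5913, -0.178, 0.2088]
tcp_rot: [0.34, -3.122, -0.0]
wrist_force: [-0.1, 0.0, -0.8]
width: 0.995
grip_force: 0.0
```

```bash
python3 k.py -.12; python3 v.py s3
```

```text
7239 6328 top z 0.1862 circle ((1.0011460781097412, -122.95301055908203), 22.348827362060547) [-0.0213 -0.1448  0.1832] [ 0.023  -0.1017  0.1892]
mark [-0.003  -0.1143  0.1874]
t 16.0 pos [ 0.5914 -0.1778  0.2089] press [ 0.0007 -0.1233  0.2089] yaw 12.33 tilt [-6.e-04  1.e-04 -1.e+00] q [-0.332  0.172  1.757 -0.     1.213 -2.118] F [0.39 0.   0.04] M [0.036 0.025 0.009]
shift cm [0.07 0.33 5.09] twist -0.01 relpress [-0.    -0.12   0.158]
-0.15 35 [71.1 71.6 89.8 90.2]
-0.12 38 [71.2 71.4 89.3 90.2]
-0.09 37 [70.8 72.4 89.8 90. ]
-0.06 35 [70.2 71.4 88.3 88.6]
-0.03 37 [69.7 71.7 88.2 88.4]
0.0 15 [73.4 73.6 89.1 89.3]
0.03 33 [68.9 69.2 87.7 87.7]
0.06 34 [68.8 69.2 88.3 89.1]
0.09 27 [67.8 68.  86.9 87.1]
0.12 28 [67.6 68.5 86.6 86.6]
0.15 23 [66.4 66.7 85.2 85.4]
knob -0.12 290 [155.3 188.2]
knob 0.12 237 [152.  186.3]
```

>>> step_arm --pt "8.5 -0.1 0.15 3 0" --pt "8.5 -0.1 0.15 5.7 0" --pt "8.5 -0.1 0.15 5.7 0" --pt "3 -0.1 0.15 5.7 0" --pt "3 -0.1 0.15 5.7 0" --pt "3 -0.1 0.15 5.7 0" --pt "3 -0.1 0.15 5.7 0"

```text
time: 16.75
tool_pos: [0.5936, -0.1764, 0.1546]
tcp_rot: [-0.34, 3.12, -0.002]
wrist_force: [0.5, -1.4, 3.9]
width: 0.457
grip_force: 49.8
```

>>> step_arm --pt "3 0 0 0.03 3" --pt "3 0 0 0.06 6" --pt "3 0 0 0.09 9" --pt "3 0 0 0.12 12"

```text
time: 17.15
tool_pos: [0.5937, -0.177, 0.1534]
tcp_rot: [-0.009, 3.138, -0.003]
wrist_force: [-0.3, -3.7, 3.5]
width: 0.458
grip_force: 51.6
```

```bash
python3 r.py
```

```text
t 17.15 press [ 0.0032 -0.123   0.1534] yaw 0.31 q6 -1.906 tau6 -0.405 F [-0.31 -3.66  3.51] M [0.554 0.149 0.156] w 0.4576788219821658 g 51.643754839897156
```

>>> step_arm --pt "3 0 0 0.03 3" --pt "3 0 0 0.06 6" --pt "3 0 0 0.09 9" --pt "3 0 0 0.12 12"

```text
time: 17.55
tool_pos: [0.5938, -0.1775, 0.1522]
tcp_rot: [0.32, 3.121, -0.003]
wrist_force: [0.0, -6.4, 4.1]
width: 0.453
grip_force: 52.7
```

```bash
python3 r.py
```

```text
t 17.55 press [ 0.0032 -0.1236  0.1522] yaw -11.7 q6 -1.696 tau6 -0.4047 F [ 0.   -6.44  4.11] M [ 0.453 -0.091  0.146] w 0.4530097596691289 g 52.71181583404541
```

>>> step_arm --pt "3 0 0 0.03 3" --pt "3 0 0 0.06 6" --pt "3 0 0 0.09 9" --pt "3 0 0 0.12 12"

```text
time: 17.95
tool_pos: [0.5939, -0.1781, 0.151]
tcp_rot: [0.644, 3.07, -0.004]
wrist_force: [0.3, -7.3, 3.2]
width: 0.451
grip_force: 52.6
```

```bash
python3 r.py
```

```text
t 17.95 press [ 0.0032 -0.1242  0.151 ] yaw -23.7 q6 -1.487 tau6 -0.4088 F [ 0.26 -7.27  3.15] M [ 0.184 -0.115  0.123] w 0.45146308460784534 g 52.628231048583984
```

>>> step_arm --pt "3 0 0 0.03 3" --pt "3 0 0 0.06 6" --pt "3 0 0 0.09 9"

```text
time: 18.25
tool_pos: [0.5939, -0.1785, 0.1502]
tcp_rot: [0.882, 3.009, -0.005]
wrist_force: [-1.0, -7.5, 4.2]
width: 0.459
grip_force: 51.5
```

```bash
python3 r.py
```

```text
t 18.25 press [ 0.0031 -0.1246  0.1502] yaw -32.67 q6 -1.33 tau6 -0.3681 F [-0.95 -7.5   4.17] M [-0.358 -0.136  0.177] w 0.4588814460693076 g 51.52187168598175
```

>>> step_arm --pt "3 0 0 0.03 3" --pt "3 0 0 0.06 6"

```text
time: 18.45
tool_pos: [0.5939, -0.1788, 0.1497]
tcp_rot: [1.038, 2.959, -0.005]
wrist_force: [-0.1, -8.5, 3.8]
width: 0.459
grip_force: 50.5
```

```bash
python3 r.py; python3 -c "
from h import *
delta(w(.0025,.1185,.205),12.34)"
```

```text
t 18.45 press [ 0.003  -0.1249  0.1497] yaw -38.66 q6 -1.225 tau6 -0.3344 F [-0.14 -8.5   3.83] M [-0.57   0.057  0.234] w 0.4594784113692331 g 50.519031286239624
t 18.45 pos [ 0.5939 -0.1788  0.1497] press [ 0.003  -0.1249  0.1497] yaw -38.66 tilt [ 0.0045 -0.005  -1.    ] q [-0.331  0.22   1.814 -0.004  1.102 -1.225] F [-0.14 -8.5   3.83] M [-0.57   0.057  0.234]
shift cm [18.91 15.27 -5.67] twist -51.0 relpress [0.002 0.119 0.205]
```

The right foot has started to bear. Wrist torque and joint 6 torque both rose from about 1.75 rad on, and the knob is now at about 2.03 rad. I move over to the left knob.

>>> step_arm --pt "8.5 0 0 0 0" --pt "8.5 0 0 0 0" --pt "8.5 0 0 0 0" --pt "8.5 0 0 -4 0" --pt "8.5 0 0 -6 0" --pt "8.5 4 3 -6 -8" --pt "8.5 8 6 -6 -16" --pt "8.5 12 9 -6 -24" --pt "8.5 16 12 -6 -32" --pt "8.5 18.9 15.3 -6 -40" --pt "8.5 18.9 15.3 -6 -48" --pt "8.5 18.9 15.3 -6 -51" --pt "8.5 18.9 15.3 -6 -51" --pt "8.5 18.9 15.3 -6 -51"

```text
time: 19.85
tool_pos: [0.5396, 0.0618, 0.207]
tcp_rot: [0.339, -3.123, -0.0]
wrist_force: [-0.0, -0.7, -0.2]
width: 0.994
grip_force: 0.0
```

```bash
python3 k.py .12; python3 v.py s4
```

```text
7085 6298 top z 0.1836 circle ((2.0268771648406982, 118.860107421875), 22.195873260498047) [-0.0201  0.0972  0.1805] [0.024  0.1408 0.1863]
mark [0.0025 0.1287 0.1846]
t 19.9 pos [0.5397 0.0615 0.207 ] press [0.0014 0.1215 0.207 ] yaw 12.38 tilt [-3.e-04  1.e-04 -1.e+00] q [ 0.068  0.032  1.914  0.     1.196 -1.719] F [ 0.65 -0.13  0.41] M [-0.003 -0.007  0.019]
shift cm [ 0.14 -0.15  4.9 ] twist 0.04 relpress [0.    0.12  0.158]
-0.15 40 [66.8 67.  83.8 85.3]
-0.12 38 [67.1 69.2 84.3 84.5]
-0.09 39 [68.2 68.6 85.7 86.4]
-0.06 36 [66.9 67.4 84.4 85.7]
-0.03 37 [69.  69.7 86.8 87. ]
0.03 31 [70.1 70.4 85.2 85.2]
0.06 32 [68.  69.1 87.  87.2]
0.09 29 [66.8 66.9 86.5 88. ]
0.12 25 [67.3 67.7 86.  87. ]
0.15 22 [67.1 68.6 88.1 88.2]
knob -0.12 328 [149.2 184.2]
knob 0.12 236 [152.5 186.4]
```

>>> step_arm --pt "8.5 -0.05 -0.15 3 0" --pt "8.5 -0.05 -0.15 5.6 0" --pt "8.5 -0.05 -0.15 5.6 0" --pt "3 -0.05 -0.15 5.6 0" --pt "3 -0.05 -0.15 5.6 0" --pt "3 -0.05 -0.15 5.6 0" --pt "3 -0.05 -0.15 5.6 0"

```text
time: 20.65
tool_pos: [0.5419, 0.0601, 0.1531]
tcp_rot: [-0.341, 3.12, -0.001]
wrist_force: [-0.8, -1.4, 3.5]
width: 0.452
grip_force: 49.7
```

>>> step_arm --pt "3 0 0 0.03 3" --pt "3 0 0 0.06 6" --pt "3 0 0 0.09 9"

```text
time: 20.95
tool_pos: [0.5419, 0.0604, 0.1522]
tcp_rot: [-0.092, 3.137, 0.0]
wrist_force: [-0.3, 1.2, 4.6]
width: 0.457
grip_force: 49.8
```

```bash
python3 r.py
```

```text
t 20.95 press [0.0033 0.1199 0.1522] yaw 3.36 q6 -1.564 tau6 -0.4333 F [-0.3   1.22  4.58] M [-0.128  0.19   0.103] w 0.45677364216045463 g 49.75101292133331
```

>>> step_arm --pt "3 0 0 0.03 3" --pt "3 0 0 0.06 6" --pt "3 0 0 0.09 9"

```text
time: 21.25
tool_pos: [0.5419, 0.0607, 0.1515]
tcp_rot: [0.154, 3.135, 0.001]
wrist_force: [-1.4, 2.4, 5.7]
width: 0.453
grip_force: 49.8
```

```bash
python3 r.py
```

```text
t 21.25 press [0.0033 0.1202 0.1515] yaw -5.63 q6 -1.407 tau6 -0.3959 F [-1.43  2.42  5.68] M [-0.138  0.299  0.18 ] w 0.452526366732469 g 49.81383204460144
```

>>> step_arm --pt "3 0 0 0.03 3" --pt "3 0 0 0.06 6" --pt "3 0 0 0.09 9"

```text
time: 21.55
tool_pos: [0.5418, 0.0609, 0.1508]
tcp_rot: [0.399, 3.113, 0.002]
wrist_force: [-1.2, 2.5, 7.9]
width: 0.456
grip_force: 49.9
```

```bash
python3 r.py
```

```text
t 21.55 press [0.0033 0.1205 0.1508] yaw -14.62 q6 -1.25 tau6 -0.3568 F [-1.18  2.52  7.86] M [-0.144  0.495  0.137] w 0.45567725223848843 g 49.90380048751831
```

>>> step_arm --pt "3 0 0 0.03 3" --pt "3 0 0 0.06 6" --pt "3 0 0 0.08 8.5"

```text
time: 21.85
tool_pos: [0.5417, 0.0612, 0.1501]
tcp_rot: [0.628, 3.076, 0.002]
wrist_force: [-1.5, 4.2, 8.1]
width: 0.455
grip_force: 50.0
```

```bash
python3 r.py; python3 -c "
from h import *
delta(w(.002,-.1225,.205),12.34)"
```

```text
t 21.85 press [0.0032 0.1208 0.1501] yaw -23.1 q6 -1.102 tau6 -0.1794 F [-1.52  4.2   8.05] M [-0.117  0.58   0.245] w 0.4546551095218409 g 49.96333122253418
t 21.85 pos [0.5417 0.0612 0.1501] press [0.0032 0.1208 0.1501] yaw -23.1 tilt [ 0.0027  0.0011 -1.    ] q [ 6.600e-02  8.400e-02  1.970e+00  1.000e-03  1.085e+00 -1.102e+00] F [-1.52  4.2   8.05] M [-0.117  0.58   0.245]
shift cm [-14.01 -19.88  -5.5 ] twist -35.44 relpress [ 0.002 -0.123  0.205]
```

>>> step_arm --pt "8.5 0 0 0 0" --pt "8.5 0 0 0 0" --pt "8.5 0 0 0 0" --pt "8.5 0 0 -4 0" --pt "8.5 0 0 -6 0" --pt "8.5 -3 -4 -6 -8" --pt "8.5 -6 -8 -6 -16" --pt "8.5 -9 -12 -6 -24" --pt "8.5 -12 -16 -6 -32" --pt "8.5 -14 -19.9 -6 -35.4" --pt "8.5 -14 -19.9 -6 -35.4" --pt "8.5 -14 -19.9 -6 -35.4"

```text
time: 23.05
tool_pos: [0.5911, -0.179, 0.2069]
tcp_rot: [0.333, -3.123, -0.001]
wrist_force: [-0.0, 0.0, -0.8]
width: 0.997
grip_force: 0.0
```

```bash
python3 k.py -.12; python3 v.py s5
```

```text
6796 6039 top z 0.1812 circle ((0.8982193470001221, -124.87994384765625), 22.242469787597656) [-0.0211 -0.1471  0.1783] [ 0.0228 -0.1035  0.1841]
mark [ 0.0056 -0.1171  0.1826]
t 23.1 pos [ 0.5911 -0.1778  0.2069] press [ 0.0005 -0.1232  0.2069] yaw 12.27 tilt [-1.1e-03  9.0e-04 -1.0e+00] q [-3.330e-01  1.730e-01  1.759e+00  1.000e-03  1.211e+00 -2.118e+00] F [ 0.8  -0.81 -0.2 ] M [ 0.019 -0.02  -0.013]
shift cm [0.04 0.32 4.89] twist -0.07 relpress [-0.    -0.12   0.158]
-0.15 38 [64.8 65.4 85.5 85.6]
-0.12 40 [65.5 66.6 84.5 84.8]
-0.09 38 [65.8 67.4 84.8 86.1]
-0.06 36 [67.9 67.9 85.1 85.8]
-0.03 36 [65.3 66.4 84.3 85.2]
0.03 32 [66.7 67.9 84.1 84.6]
0.06 29 [67.5 67.7 83.3 83.6]
0.09 28 [64.3 66.9 82.7 82.8]
0.12 28 [65.  65.1 83.3 84.7]
0.15 22 [65.9 66.2 84.5 86.2]
knob -0.12 287 [148.9 183.8]
knob 0.12 241 [148.6 182.8]
```

>>> step_arm --pt "8.5 -0.1 0.1 3 0" --pt "8.5 -0.1 0.1 5.8 0" --pt "8.5 -0.1 0.1 5.8 0" --pt "3 -0.1 0.1 5.8 0" --pt "3 -0.1 0.1 5.8 0" --pt "3 -0.1 0.1 5.8 0" --pt "3 -0.1 0.1 5.8 0"

```text
time: 23.85
tool_pos: [0.5941, -0.1782, 0.1525]
tcp_rot: [-0.338, 3.119, -0.006]
wrist_force: [1.0, -4.7, 3.0]
width: 0.457
grip_force: 49.7
```

```bash
python3 r.py
```

```text
t 23.85 press [ 0.0033 -0.1242  0.1525] yaw 12.38 q6 -2.116 tau6 0.0318 F [ 1.  -4.7  3. ] M [-0.189  0.1    0.028] w 0.4573081219529699 g 49.687732458114624
```

>>> step_arm --pt "3 0 0 0.03 3" --pt "3 0 0 0.06 6"

```text
time: 24.05
tool_pos: [0.5942, -0.1784, 0.152]
tcp_rot: [-0.171, 3.132, -0.006]
wrist_force: [-0.3, -5.1, 4.9]
width: 0.453
grip_force: 50.4
```

```bash
python3 r.py
```

```text
t 24.05 press [ 0.0033 -0.1245  0.152 ] yaw 6.25 q6 -2.01 tau6 -0.3443 F [-0.32 -5.07  4.94] M [-0.075  0.166  0.153] w 0.4532772775869371 g 50.4347026348114
```

>>> step_arm --pt "3 0 0 0.03 3"

```text
time: 24.15
tool_pos: [0.5942, -0.1786, 0.1518]
tcp_rot: [-0.089, 3.136, -0.006]
wrist_force: [-0.0, -5.4, 5.3]
width: 0.455
grip_force: 50.7
```

```bash
python3 r.py
```

```text
t 24.15 press [ 0.0033 -0.1247  0.1518] yaw 3.24 q6 -1.958 tau6 -0.3141 F [-0.04 -5.41  5.29] M [-0.127  0.146  0.26 ] w 0.45465753439052214 g 50.7494992017746
```

>>> step_arm --pt "3 0 0 0 0"

```text
time: 24.25
tool_pos: [0.5942, -0.1786, 0.1518]
tcp_rot: [-0.089, 3.135, -0.005]
wrist_force: [-0.3, -5.3, 4.2]
width: 0.45
grip_force: 50.7
```

```bash
python3 r.py;for i in 1 2; do python3 -c "
from h import *
bot.read_camera('wrist')"; python3 r.py; done; python3 -c "
from h import *
delta(w(.002,.119,.205),12.34)"
```

```text
t 24.25 press [ 0.0033 -0.1247  0.1518] yaw 3.27 q6 -1.958 tau6 0.1904 F [-0.3  -5.27  4.2 ] M [-0.206  0.052 -0.075] w 0.4504246307051552 g 50.67484438419342
t 24.3 press [ 0.0034 -0.1247  0.1518] yaw 3.3 q6 -1.959 tau6 -0.0174 F [-0.78 -5.27  3.33] M [-0.167  0.098 -0.085] w 0.45555335146012726 g 50.661662220954895
t 24.35 press [ 0.0033 -0.1247  0.1518] yaw 3.31 q6 -1.959 tau6 -0.0694 F [-0.35 -5.64  4.33] M [-0.143  0.048 -0.054] w 0.45217539564773684 g 50.65049886703491
t 24.35 pos [ 0.5942 -0.1786  0.1518] press [ 0.0033 -0.1247  0.1518] yaw 3.31 tilt [ 0.005  -0.0033 -1.    ] q [-0.331  0.219  1.811 -0.002  1.106 -1.959] F [-0.35 -5.64  4.33] M [-0.143  0.048 -0.054]
shift cm [ 3.93 24.03 -5.42] twist -9.03 relpress [0.002 0.119 0.205]
```

Right torque is now about 0.09 N·m above free drag, and the left is about the same, so each foot carries roughly 15–16 N. I release and retreat for a check.

>>> step_arm --pt "8.5 0 0 0 0" --pt "8.5 0 0 0 0" --pt "8.5 0 0 0 0" --pt "8.5 0 0 -4 0" --pt "8.5 0 0 -8 0" --pt "8.5 4 4 -9 -4" --pt "8.5 8 8 -9 -9" --pt "8.5 12 12 -9 -9" --pt "8.5 15 12 -9 -9" --pt "8.5 15 12 -9 -9" --pt "8.5 15 12 -9 -9"

```text
time: 25.45
tool_pos: [0.4348, -0.065, 0.2387]
tcp_rot: [-0.339, 3.122, -0.0]
wrist_force: [-0.1, -0.3, -0.2]
width: 0.999
grip_force: 0.0
```

```bash
python3 e.py; python3 v.py s6; python3 - <<'E'
from h import *
im,d,P=shot("top"); q=(P-O)@np.stack([PX,PY,[0,0,1]],1)
for y0 in(-.12,.12):
    m=(d>0)&(q[...,2]>.165)&(q[...,2]<.2)&(np.hypot(q[...,0],q[...,1]-y0)<.03)
    a=q[m]; w_=q[m&(im.min(-1)>150)]; c=(a.max(0)+a.min(0))/2
    r=w_.mean(0)-c if len(w_) else None
    print(y0,m.sum(),"top",np.median(a[:,2]).round(4),c.round(4),r, np.arctan2(r[1],-r[0]) if r is not None else None)
cv2.imwrite("pics/t6.png",im[100:340,180:520,::-1])
E
```

```text
-0.13 410 [-0.0588 -0.058 ] 0.0453
-0.1 202 [-0.0589 -0.0583] 0.0451
-0.07 555 [-0.0585 -0.0575] 0.0453
0.07 552 [-0.0579 -0.0568] 0.0453
0.1 548 [-0.0579 -0.0569] 0.0453
0.13 386 [-0.0576 -0.057 ] 0.0453
t 25.5 pos [ 0.436  -0.0654  0.2391] press [-0.127   0.0197  0.2391] yaw 12.38 tilt [ 1.7e-03 -3.0e-04 -1.0e+00] q [-0.205 -0.2    2.067  0.     1.273 -1.992] F [-0.02 -0.35  0.7 ] M [ 0.041 -0.008  0.027]
shift cm [-5.57 -1.46 20.52] twist 0.04 relpress [-0.071  0.005  0.034]
-0.15 34 [65.9 66.5 83.4 83.6]
-0.12 43 [64.5 65.9 84.3 84.9]
-0.09 39 [67.4 67.6 83.9 84.2]
-0.06 37 [64.9 65.2 84.3 85.1]
-0.03 37 [66.3 67.6 83.2 84.8]
0.03 31 [65.1 65.4 83.2 83.6]
0.06 31 [64.9 67.3 82.6 83. ]
0.09 17 [62.8 63.  82.7 83.6]
0.15 16 [66.4 66.5 80.3 80.6]
knob -0.12 322 [146.2 182.8]
knob 0.12 145 [155.  184.3]
-0.12 273 top 0.18 [ 0.0017 -0.1225  0.1765] [0.00632478 0.00658461 0.00488512] 2.33607005127263
0.12 265 top 0.1805 [0.0025 0.1216 0.1766] [0.00822271 0.00602019 0.00435223] 2.5096192684222514
```

View pics/s6.png

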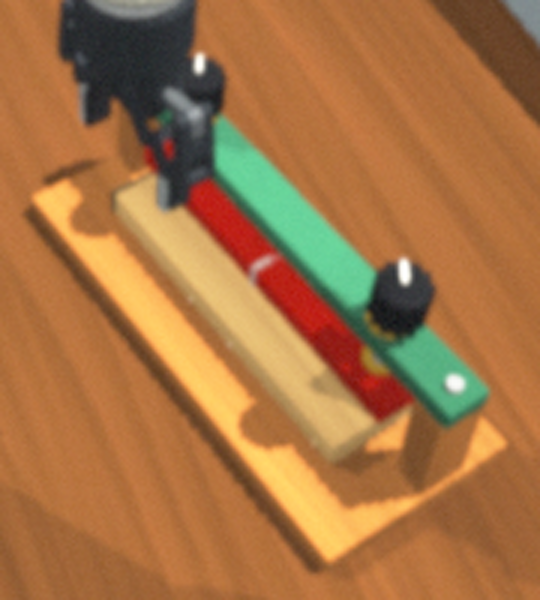

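The side view shows the blank seated, the bar level to about 1 mm, the gripper open and clear, and the knobs free. The front edge measures −0.057 to −0.059 m, which is home. I hand in the job.

```bash
python3 -c "
from workcell import bot
print(bot.finish_job())"
```

```text
the job is handed in; nothing more can be done
None
```

The job is handed in at about 25.5 s of the 72 s allowed: the blank is home against both stops, the bar is level to about 1 mm, each foot presses with about 15 N as judged from the turning torque, and everything is released; `finish_job()` returned no verdict.

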